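Nest the plain round dough cutters back in their tin

ROBOT

A 6-joint arm with a two-finger parallel gripper is mounted at the origin on the work surface. World frame = base frame: x ahead of the robot, y to its left, z up, the work surface at z = 0. Lengths are in m, angles in degrees, forces in N, time in s.
With the tool pointing down it reaches from about 0.3 to 0.75 m from the base axis. Payload 8.5 kg.
Tool frame: the origin (TCP) lies midway between the tips of the shut fingers; the grasp point (between the pads) lies 19 mm behind it; y points along the fingers, x is the direction in which the jaws open and shut, and the axes are right-handed (so a half turn about y gives the same grasp; the last joint's range is limited). The gripper opens to 85 mm and grips with 20 to 120 N. Pads are 22 mm wide; open, the fingers measure 114 mm over their backs; the gripper's body (76 mm by 85 mm) begins 54 mm behind the grasp point. The pads swing forward as they close: fully open they stand 13 mm farther back than shut.
Start: joints at [52.065, 21.807, 74.336, -0, 83.858, -12.336], TCP at [0.238, 0.496, 0.231] pointing down, gripper open.
Joint ranges: [-178.18, 178.18], [-50.72, 133.34], [12.68, 142.11], [-81.47, 261.47], [9.98, 163.14], [-165.26, 165.26]. Speed limits (degrees/s): [136.94, 136.94, 180, 180, 180, 180].

INTERFACE

Orientations are given as a 3x3 rotation matrix whose columns are the frame's x, y, z axes.
In Python, from rig import env gives the robot as it stands.
- The arm moves only by the tool carry_out, never from a script. Its argument "plan" is a list of rows, each a list of 3 entries, a list of its own where there are three numbers: the shift along the tool's x, y, z in m, then the turn, a rotation vector about the tool's x, y, z in degrees, then the finger opening in m, from 0 to 0.0854. In form: [[[dx, dy, dz], [ax, ay, az], jaw], ...]. A call has 1 to 8 rows; each row shifts and turns the commanded pose from where the row before left it, along the tool's axes as they then stand; what a row does not reach is not made up. A row lasts 1/8 s, in which the tool goes at most 62.5 mm and 10.7 degrees, less where a joint would pass 70% of its speed; a pose out of reach is approached as far as the arm can. A call is refused whole if a number of a shift passes 0.0625 or a number of a turn 10.7, either way. A call with a gripper value outside its range is refused whole. The fingers move at their own pace and stop on an object; "force" is the grip in N (left out, the last holds). Time passes only in rows, so rows that do not move let the fingers close. It gives the time, the measured TCP pose, the force and the opening at its end, in the units of the state.
- env.observe(): the state, without advancing time (a new reading comes with each control period).
- env.get_image(name): name is "scene" or "top"; returns a dict with "image" (480x640x3 uint8, red, green, blue), "vfov" (degrees; the focal length in pixels is half the picture's height over the tangent of half this angle, whatever the lens; pixels are square), "cx", "cy" (the principal point, pixels), "k1" (the pictures are not rectified: a ray, as slopes to the right and down, at radius r is drawn at 1 + k1 r^2 times it, then the intrinsics apply), "rvec" (rotation vector, rad) and "tvec" (3), from world to camera coordinates, as OpenCV has them. Camera axes: x right, y down, z forward; pixel columns grow to the right and rows downward; lengths in m; the calibration is good to about 2 mm. A picture is of the moment at which its call begins. There is no depth.
- env.close_job(): hands the job in, once; it reports no verdict.
Trained networks look in a picture, given as the dict that the camera call returned (one of the last four; its "shot" number tells which), for a name from the list of things; names that differ only in an ending like _2 or _b are one class to them, and where a whole thing is asked for, a point or a joint stands for the part that bears it (a point fixed in the world has none). Each returns a list of dicts, best first, with "conf" (0 to 1); they miss things now and then, are a little off and sometimes report something else, mostly with a low value. They report only what shows in the picture. A call takes as long as a camera call. They do not tell look-alikes from the thing itself.
- env.outline_of(target, picture): "mask" (480x640 bool, what is visible of it) and "pixel" ([row, column] in pixels, amid what is visible of it).
The state is a dict: "time_s": time; "q": joint angles; "qvel": joint speeds; "joint_efforts": joint torques, N m; "position": TCP position; "tool_rot": TCP orientation; "ft_force": force on the tool from outside, world axes, zero at the start; "wrist_torque": the same for the moment, N m; "grip_width": finger opening in m.
Only numpy, scipy, OpenCV 4.12 (cv2) and the standard library are available. Lean on these libraries where they do the work, as an engineer would, in place of code of your own. Each camera call takes 0.05 s, during which the arm holds its last target.

TASK

Put the three plain round dough cutters back in their open round tin, standing flat on its floor with the rolled rim up and nested one inside the other, the smallest in the middle. Set them down rather than dropping them, and leave the scalloped and square cutters, the dish and the spatula where they are.

Things in the scene. Friction and masses are not known exactly. Their poses are not given: they have to be found in the camera images.
- cutter_small_mid (a point): The small plain round dough cutter: a smooth open ring, 28 mm outside diameter, wall 2 mm, stainless steel, 38 mm tall, rolled rim on top, standing on the bench rim up. Belongs in the tin. The point is on its axis, half-way up; z is its axis, up.
- cutter_medium_mid (a point): The medium plain round dough cutter: a smooth open ring, 48 mm outside diameter, wall 2 mm, stainless steel, 38 mm tall, rolled rim on top, standing on the bench rim up. Belongs in the tin. The point is on its axis, half-way up; z is its axis, up.
- cutter_large_mid (a point): The large plain round dough cutter: a smooth open ring, 68 mm outside diameter, wall 2 mm, stainless steel, 38 mm tall, rolled rim on top, standing on the bench rim up. Belongs in the tin. The point is on its axis, half-way up; z is its axis, up. Nested, the three cutters have 8 mm of room all round between one and the next: too little for a gripper's fingers, but a larger cutter held from outside can be lowered over a smaller one that already stands there.
- tin: The cutters' open round tin, bare aluminium, 156 mm outside diameter, 152 mm inside, 44 mm high, floor 2 mm thick; it is fixed to the bench and lies to the robot's left or right. Empty at the start. The origin is the centre of its underside, on the bench; z up.
- lid: The tin's lid, a closed aluminium disc 161 mm across and 14 mm high, lying on the bench on the side opposite the tin; fixed. Not a place for anything. Origin: centre of its underside.
- scallop_large_mid (a point): Look-alike, stays where it is: the large scalloped cutter, a flower outline of 8 lobes, 70 mm across, stainless steel, 38 mm tall, rolled rim on top, standing on the bench rim up. The point is on its axis, half-way up.
- scallop_small_mid (a point): Look-alike, stays where it is: the small scalloped cutter, a flower outline of 6 lobes, 50 mm across, stainless steel, 38 mm tall, rolled rim on top, standing on the bench rim up. The point is on its axis, half-way up.
- square_cutter_mid (a point): Look-alike, stays where it is: the square cutter, 52 mm by 52 mm outside, stainless steel, 38 mm tall, rolled rim on top, standing on the bench rim up. The point is in its middle, half-way up; x and y are square to its sides.
- dish: Bystander, stays where it is: a white china sauce dish, 76 mm across, 30 mm high, standing among the cutters. Origin: centre of its underside.
- spatula: Bystander, stays where it is: a bamboo filling spatula lying flat beyond the cutters, 163 mm long, 26 mm wide, 8 mm thick. Origin: its middle, on the bench; its length is along its y.
Not all that is in view belongs to the job. What is shaped like the part that bears cutter_small_mid but red is not meant. What is shaped like the part that bears cutter_large_mid but blue is not meant.

How it is judged:
By the outcome, as a careful person would: the job done as asked, in the order asked, and still so for the second after the job is handed in, with the robot touching nothing.
It also fails if it takes over 96 s, if anything falls off the work surface, if the arm or the gripper's body presses on something with over 40 N, if the wrist force passes 120 N, or if a joint passes its speed limit or range.

## Working session

There is one attempt and no reset: what is moved stays moved. The work goes in short steps, Python scripts to look and compute and a tool call to move; the robot and the scene stay as the last step left them, time stands still between calls to the robot, and variables do not carry over. Pictures are saved under pics/ and viewed, and the job is handed in when it is done.

Besides the shell and the picture viewer there is one more tool, called after ">>>" by a JSON object that holds its "method" and its "body". carry_out: Moves the arm, as the interface text tells. Its arguments: {"type":"object","properties":{"plan":{"type":"array","items":{"type":"array"}},"force":{"type":"number"}},"required":["plan"]}

```bash
ls; mkdir -p pics; cat > h.py <<'E'
import numpy as np, cv2
from rig import env
def K(p):
    h,w=p["image"].shape[:2]; f=h/2/np.tan(np.radians(p["vfov"])/2)
    return np.array([[f,0,p["cx"]],[0,f,p["cy"]],[0,0,1.]]), np.array([p["k1"],0,0,0,0.])
def project(p,X):
    k,d=K(p); return cv2.projectPoints(np.atleast_2d(np.array(X,float)),np.array(p["rvec"],float),np.array(p["tvec"],float),k,d)[0][:,0]
def back(p,uv,z):
    k,d=K(p); s=cv2.undistortPointsIter(np.array(uv,float).reshape(-1,1,2),k,d,None,None,(3,100,1e-10))[:,0]
    R=cv2.Rodrigues(np.array(p["rvec"],float))[0]; c=-R.T@np.array(p["tvec"],float)
    r=np.c_[s,np.ones(len(s))]@R
    return c+r*((z-c[2])/r[:,2])[:,None]
def save(p,n): cv2.imwrite("pics/"+n,np.ascontiguousarray(p["image"][...,::-1]))
E
python3 - <<'E'
from h import *
for n in ("scene","top"):
    p=env.get_image(n); save(p,n+"0.png"); print({k:v for k,v in p.items() if k!="image"})
    for t in ["cutter_small_mid","cutter_medium_mid","cutter_large_mid","tin","lid","scallop_large_mid","scallop_small_mid","square_cutter_mid","dish","spatula"]:
        for o in env.outline_of(t,p):
            print(n,t,round(o["conf"],2),np.round(o["pixel"]),o["mask"].sum())
print(env.observe())
E
```

```text
pics
{'vfov': 48.196055310275106, 'cx': 326.5761396389882, 'cy': 238.85036411012413, 'k1': -0.08279486838202707, 'rvec': array([ 1.49940292,  1.9190686 , -0.93479995]), 'tvec': array([ 0.12765375, -0.26469908,  1.3083923 ]), 'shot': 1}
scene cutter_small_mid 0.9 [292. 411.] 480
scene cutter_small_mid 0.57 [284. 367.] 505
scene cutter_small_mid 0.28 [237. 412.] 846
scene cutter_medium_mid 0.8 [271. 225.] 944
scene cutter_large_mid 0.98 [190. 286.] 1032
scene cutter_large_mid 0.94 [220. 262.] 1281
scene tin 0.82 [277. 513.] 6673
scene lid 0.79 [248. 150.] 4534
scene scallop_large_mid 0.88 [226. 341.] 1303
scene scallop_small_mid 0.78 [238. 412.] 843
scene square_cutter_mid 0.91 [332. 237.] 1686
scene dish 0.59 [275. 308.] 1237
scene spatula 0.67 [356. 372.] 1520
{'vfov': 51.644606918371615, 'cx': 320.46861610667594, 'cy': 240.05078723948066, 'k1': -0.12482950486065623, 'rvec': array([ 2.16014633, -2.12910618,  0.12520695]), 'tvec': array([-0.01303135,  0.53818022,  0.95304904]), 'shot': 2}
top cutter_small_mid 0.51 [225. 245.] 149
top cutter_small_mid 0.49 [222. 280.] 112
top cutter_me
[... 536 characters left out ...]
59446e-04,
        8.38601430e+01, -1.23375698e+01]), 'qvel': array([-0.00772569,  0.00538725, -0.06224316,  0.00582527,  0.02594114,
        0.02642413]), 'joint_efforts': array([ 6.69673545e-05, -4.48306596e+01, -2.31479090e+01, -1.03650445e-04,
        3.93022638e-04, -3.46054901e-05]), 'position': array([0.23763158, 0.49598843, 0.23133361]), 'tool_rot': array([[ 4.32051235e-01, -8.19013381e-06, -9.01849062e-01],
       [ 9.01849062e-01, -1.66116425e-05,  4.32051235e-01],
       [-1.85197516e-05, -1.00000000e+00,  2.09183846e-07]]), 'ft_force': array([ 0.07269509, -0.50747042,  0.17465418]), 'wrist_torque': array([-0.02195081,  0.00455119, -0.01097327]), 'grip_width': 0.08527767714760473}
```

View pics/scene0.png

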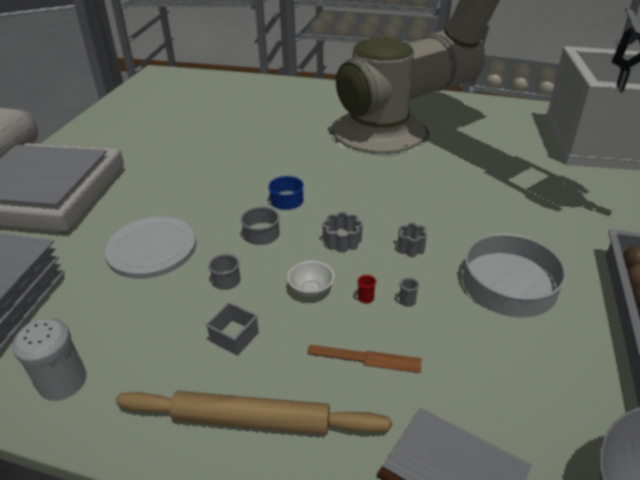

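View pics/top0.png

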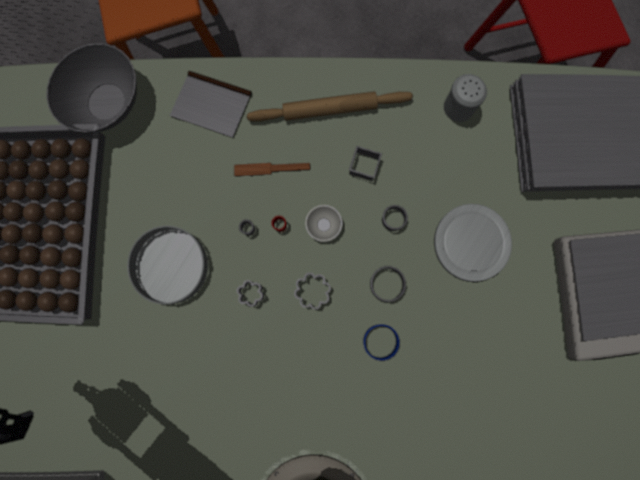

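The scene view shows the grey plain rings small (409,291), medium (225,271) and large (260,226). What could be taken for them, by scene pixel:
- **Small:** the red ring (367,289) and the small scallop (412,238).
- **Large:** the blue ring (286,192) and the large scallop (342,231).
- **Medium:** the square cutter (233,328) and the dish (310,282).

I choose the grey smooth rings. Next I'll fit their positions and check in a close crop.

```bash
cat >> h.py <<'E'
from scipy.optimize import minimize
def hullof(m):
    c=np.argwhere(m)[:,::-1].astype(np.float32); return cv2.convexHull(c)
def cyl(xy,r,h,z0=0):
    a=np.linspace(0,2*np.pi,60,endpoint=False)
    return np.concatenate([np.c_[xy[0]+r*np.cos(a),xy[1]+r*np.sin(a),0*a+z] for z in (z0,z0+h)])
def cen(hl):
    m=cv2.moments(hl.astype(np.float32)); return np.array([m["m10"]/m["m00"],m["m01"]/m["m00"]]), m["m00"]
def locate(p,mask,r,h,z0=0):
    c,a=cen(hullof(mask)); x=back(p,c,z0+h/2)[0][:2]
    for _ in range(6):
        cm,am=cen(cv2.convexHull(project(p,cyl(x,r,h,z0)).astype(np.float32)))
        x=x+back(p,c,z0+h/2)[0][:2]-back(p,cm,z0+h/2)[0][:2]
    return x,a/am
E
python3 - <<'E'
from h import *
S=env.get_image("scene");T=env.get_image("top")
spec={"cutter_small_mid":(.014,.038),"cutter_medium_mid":(.024,.038),"cutter_large_mid":(.034,.038),"tin":(.078,.044),"dish":(.038,.03),"scallop_large_mid":(.035,.038),"scallop_small_mid":(.025,.038),"square_cutter_mid":(.03,.038),"lid":(.0805,.014),"spatula":(.06,.008)}
for t,(r,h) in spec.items():
  for n,p in (("S",S),("T",T)):
    for o in env.outline_of(t,p):
        ys,xs=np.where(o["mask"]); col=p["image"][o["mask"]].mean(0)
        x,ra=locate(p,o["mask"],r,h); print(n,t,round(o["conf"],2),np.round(x,4),"area ratio %.2f"%ra,np.round(col))
def crop(p,u0,u1,v0,v1,s): return cv2.resize(np.clip(p["image"][v0:v1,u0:u1,::-1]*1.5,0,255).astype(np.uint8),None,fx=s,fy=s,interpolation=cv2.INTER_CUBIC)
cv2.imwrite("pics/cropS.png",crop(S,195,435,165,355,3.3)); cv2.imwrite("pics/cropT.png",crop(T,220,420,145,365,2.7))
E
```

```text
S cutter_small_mid 0.85 [0.5647 0.1451] area ratio 0.89 [66. 67. 67.]
S cutter_small_mid 0.56 [0.5721 0.0781] area ratio 0.97 [84. 24. 21.]
S cutter_small_mid 0.36 [ 0.5614 -0.3082] area ratio 10.68 [130. 134. 133.]
T cutter_small_mid 0.58 [0.5644 0.1466] area ratio 0.98 [53. 54. 52.]
T cutter_small_mid 0.58 [0.573  0.0809] area ratio 0.88 [59. 26. 23.]
T cutter_small_mid 0.22 [0.6893 0.1031] area ratio 3.89 [83. 56. 39.]
S cutter_medium_mid 0.83 [ 0.5876 -0.1552] area ratio 0.90 [67. 68. 68.]
T cutter_medium_mid 0.82 [ 0.5869 -0.1567] area ratio 0.84 [50. 51. 50.]
S cutter_large_mid 0.63 [ 0.453  -0.1421] area ratio 0.97 [68. 69. 69.]
S cutter_large_mid 0.57 [ 0.3382 -0.1293] area ratio 0.99 [26. 44. 80.]
S cutter_large_mid 0.44 [0.7085 0.1074] area ratio 0.68 [108.  76.  50.]
T cutter_large_mid 0.8 [ 0.3402 -0.1284] area ratio 0.84 [36. 45. 65.]
T cutter_large_mid 0.65 [ 0.455  -0.1418] area ratio 0.94 [62. 62. 61.]
S tin 0.7 [0.4846 0.3042] area ratio 0.98 [102. 106. 105.]
T tin 0.61 [0.4841 0.3063] area ratio 1.00 [108. 110. 110.]
T tin 0.55 [0.4378 0.0102] area ratio 0.19 [90. 9
[... 416 characters left out ...]
86 [0.4289 0.1322] area ratio 1.05 [71. 72. 71.]
T scallop_small_mid 0.54 [0.4319 0.1352] area ratio 0.97 [81. 81. 80.]
S square_cutter_mid 0.75 [ 0.702  -0.0951] area ratio 1.12 [68. 70. 69.]
T square_cutter_mid 0.86 [ 0.7023 -0.0945] area ratio 1.04 [51. 51. 50.]
T square_cutter_mid 0.64 [0.6887 0.1041] area ratio 0.89 [84. 55. 37.]
S lid 0.7 [ 0.5434 -0.3207] area ratio 0.97 [130. 135. 133.]
T lid 0.84 [ 0.5421 -0.319 ] area ratio 0.98 [109. 111. 111.]
T lid 0.47 [0.6939 0.1071] area ratio 0.18 [83. 56. 39.]
T lid 0.44 [ 0.4524 -0.1487] area ratio 0.13 [60. 60. 59.]
S spatula 0.85 [0.6932 0.1063] area ratio 0.29 [109.  73.  47.]
T spatula 0.61 [0.6935 0.1074] area ratio 0.33 [83. 57. 41.]
```

View pics/cropS.png

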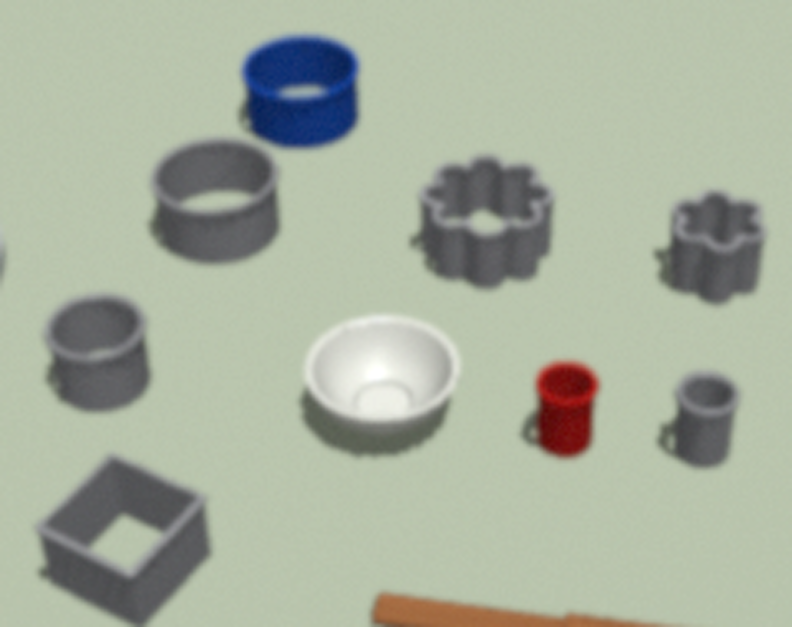

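View pics/cropT.png

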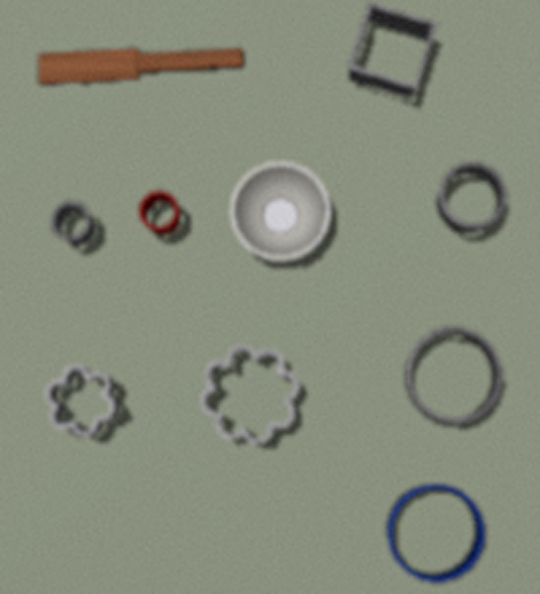

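The crops confirm the choice: the three grey smooth rings, not the red or blue ones or the scalloped and square ones. Both views agree to about 2 mm:

| Item | x (m) | y (m) |
|---|---|---|
| small | 0.5646 | 0.1458 |
| medium | 0.587 | -0.156 |
| large | 0.454 | -0.142 |
| tin | 0.4843 | 0.305 |

First I turn the jaws to lie along world x. After that, tool x, y, z equal world +x, -z, +y.

>>> {"method": "carry_out", "body": {"plan": [[[0,0,0],[0,9.2,0],0.085],[[0,0,0],[0,9.2,0],0.085],[[0,0,0],[0,9.2,0],0.085],[[0,0,0],[0,9.2,0],0.085],[[0,0,0],[0,9.2,0],0.085],[[0,0,0],[0,9.2,0],0.085],[[0,0,0],[0,9.2,0],0.085],[[0,0,0],[0,0,0],0.085]], "force": 30}}

```text
time_s: 3.2
position: [0.2376, 0.496, 0.2314]
tool_rot: [[1.0, 0.0, -0.001], [0.001, 0.0, 1.0], [0.0, -1.0, 0.0]]
ft_force: [-0.1, 0.2, 0.2]
grip_width: 0.0849
```

>>> {"method": "carry_out", "body": {"plan": [[[0.0408,0,-0.0438],[0,0,0],0.085],[[0.0408,0,-0.0438],[0,0,0],0.085],[[0.0408,0,-0.0438],[0,0,0],0.085],[[0.0408,0,-0.0438],[0,0,0],0.085],[[0.0408,0,-0.0438],[0,0,0],0.085],[[0.0408,0,-0.0438],[0,0,0],0.085],[[0.0408,0,-0.0438],[0,0,0],0.085],[[0.0408,0,-0.0438],[0,0,0],0.085]]}}

```text
time_s: 4.2
position: [0.5652, 0.1439, 0.2314]
tool_rot: [[1.0, 0.0, -0.004], [0.004, 0.0, 1.0], [0.0, -1.0, 0.0]]
ft_force: [0.3, 1.0, 0.5]
grip_width: 0.0849
```

>>> {"method": "carry_out", "body": {"plan": [[[0,0,0],[0,0,0],0.085],[[0,0.045,0],[0,0,0],0.085],[[0,0.045,0],[0,0,0],0.085],[[0,0.045,0],[0,0,0],0.085],[[0,0.03,0],[0,0,0],0.085],[[0,0,0],[0,0,0],0.085],[[0,0,0],[0,0,0],0.085]]}}

```text
time_s: 5.08
position: [0.5646, 0.146, 0.0678]
tool_rot: [[1.0, 0.002, -0.002], [0.002, 0.0, 1.0], [0.002, -1.0, 0.0]]
ft_force: [-0.6, 0.1, 1.0]
grip_width: 0.0851
```

>>> {"method": "carry_out", "body": {"plan": [[[0,0.03,0],[0,0,0],0.085],[[0,0.02,0],[0,0,0],0.085],[[0,0.009,0],[0,0,0],0.085],[[0,0,0],[0,0,0],0.085],[[0,0,0],[0,0,0],0.05],[[0,0,0],[0,0,0],0.04]]}}

```text
time_s: 5.82
position: [0.5645, 0.1456, 0.0081]
tool_rot: [[1.0, 0.001, -0.0], [0.0, 0.0, 1.0], [0.001, -1.0, 0.0]]
ft_force: [-0.0, -0.1, 1.0]
grip_width: 0.0509
```

```bash
python3 - <<'E'
from h import *
p=env.get_image("scene");s=env.observe();print(s["position"],s["grip_width"])
cv2.imwrite("pics/a1.png",cv2.resize(np.clip(p["image"][190:330,320:500,::-1]*1.5,0,255).astype(np.uint8),None,fx=4,fy=4,interpolation=cv2.INTER_CUBIC))
E
```

```text
[0.56433579 0.14562091 0.00794565] 0.04321671211431379
```

View pics/a1.png

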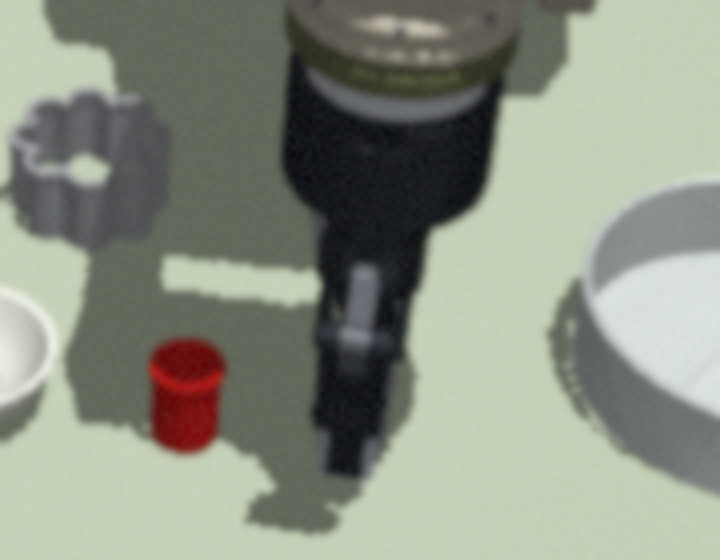

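The crop (offset 320,190) shows the finger covering the small cutter at about scene (407,290), centred on it and clear of the red ring at (367,288). Closing now.

>>> {"method": "carry_out", "body": {"plan": [[[0,0,0],[0,0,0],0.03],[[0,0,0],[0,0,0],0.022],[[0,0,0],[0,0,0],0.022],[[0,0,0],[0,0,0],0.022],[[0,0,0],[0,0,0],0.022],[[0,0,0],[0,0,0],0.022]], "force": 30}}

```text
time_s: 6.62
position: [0.5642, 0.1456, 0.0077]
tool_rot: [[1.0, 0.001, -0.0], [0.0, 0.0, 1.0], [0.001, -1.0, 0.0]]
ft_force: [-0.9, -0.9, 6.2]
grip_width: 0.0274
```

>>> {"method": "carry_out", "body": {"plan": [[[0,-0.01,0],[0,0,0],0.022],[[0,-0.03,0],[0,0,0],0.022],[[0,-0.04,0],[0,0,0],0.022],[[0,-0.03,0],[0,0,0],0.022],[[0,0,0],[0,0,0],0.022]]}}

```text
time_s: 7.25
position: [0.565, 0.1457, 0.1198]
tool_rot: [[1.0, 0.005, -0.0], [0.0, 0.0, 1.0], [0.005, -1.0, 0.0]]
ft_force: [0.9, 0.4, -0.8]
grip_width: 0.0271
```

```bash
python3 - <<'E'
from h import *
s=env.observe();print(s["position"],s["grip_width"],s["ft_force"])
for n in("scene","top"):
    p=env.get_image(n); save(p,"b_%s.png"%n)
    c=project(p,[s["position"]])[0].astype(int); print(n,c)
    if n=="scene": cv2.imwrite("pics/b1.png",cv2.resize(np.clip(p["image"][max(0,c[1]-70):c[1]+90,c[0]-90:c[0]+90,::-1]*1.5,0,255).astype(np.uint8),None,fx=3.5,fy=3.5,interpolation=cv2.INTER_CUBIC))
E
```

```text
[0.5649745  0.14569147 0.11977261] 0.02712743212542573 [ 0.88577219  0.39589842 -0.82386888]
scene [415 242]
top [238 218]
```

View pics/b1.png

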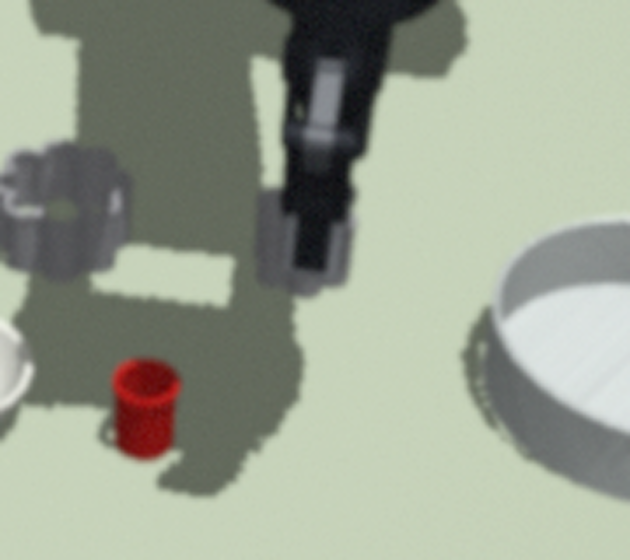

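The grip width holds at 27 mm and the cutter's old spot at (409,291) is empty. The grey shape behind the finger is the small scallop, still standing in its place. Now to the tin.

>>> {"method": "carry_out", "body": {"plan": [[[-0.02,0,0.02],[0,0,0],0.022],[[-0.02,0,0.04],[0,0,0],0.022],[[-0.02,0,0.04],[0,0,0],0.022],[[-0.02,0,0.04],[0,0,0],0.022],[[0,0,0.02],[0,0,0],0.022],[[0,0,0],[0,0,0],0.022],[[0,0.03,0],[0,0,0],0.022],[[0,0,0],[0,0,0],0.022]]}}

```text
time_s: 8.35
position: [0.4836, 0.304, 0.0854]
tool_rot: [[1.0, -0.005, 0.001], [-0.001, -0.002, 1.0], [-0.005, -1.0, -0.002]]
ft_force: [0.8, -0.9, 0.3]
grip_width: 0.0275
```

```bash
python3 - <<'E'
from h import *
s=env.observe();print(s["position"],s["grip_width"],s["ft_force"])
for n in("scene","top"):
    p=env.get_image(n)
    c=project(p,[[.4843,.305,.06]])[0].astype(int); print(n,c)
    cv2.imwrite("pics/c%s.png"%n,cv2.resize(np.clip(p["image"][max(0,c[1]-80):c[1]+80,c[0]-90:c[0]+90,::-1]*1.5,0,255).astype(np.uint8),None,fx=3.5,fy=3.5,interpolation=cv2.INTER_CUBIC))
E
```

```text
[0.48358567 0.30400931 0.08535419] 0.027537334483745214 [ 0.82958784 -0.89534257  0.32761957]
scene [517 255]
top [162 263]
```

View pics/cscene.png

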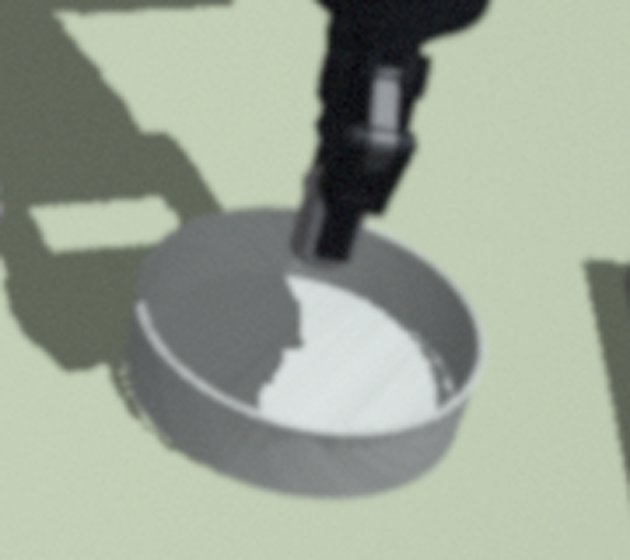

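The held cutter shows over the tin's middle, at crop (310,235). Lowering.

>>> {"method": "carry_out", "body": {"plan": [[[0.0005,0.02,0],[0,0,0],0.022],[[0,0.02,0],[0,0,0],0.022],[[0,0.02,0],[0,0,0],0.022],[[0,0.01,0],[0,0,0],0.022],[[0,0.003,0],[0,0,0],0.022],[[0,0.002,0],[0,0,0],0.022],[[0,0,0],[0,0,0],0.022]]}}

```text
time_s: 9.32
position: [0.4848, 0.3057, 0.0128]
tool_rot: [[1.0, 0.001, -0.0], [0.0, 0.0, 1.0], [0.001, -1.0, 0.0]]
ft_force: [0.2, 0.7, -0.1]
grip_width: 0.0272
```

>>> {"method": "carry_out", "body": {"plan": [[[0,0.001,0],[0,0,0],0.022],[[0,0.001,0],[0,0,0],0.022],[[0,0,0],[0,0,0],0.022],[[0,0,0],[0,0,0],0.022]]}}

```text
time_s: 9.82
position: [0.4845, 0.3056, 0.0104]
tool_rot: [[1.0, 0.0, -0.0], [0.0, 0.0, 1.0], [0.0, -1.0, 0.0]]
ft_force: [0.0, 0.2, -0.0]
grip_width: 0.0276
```

>>> {"method": "carry_out", "body": {"plan": [[[0,0.0007,0],[0,0,0],0.022],[[0,0,0],[0,0,0],0.022],[[0,0,0],[0,0,0],0.022]]}}

```text
time_s: 10.2
position: [0.4846, 0.3056, 0.0097]
tool_rot: [[1.0, 0.0, -0.0], [0.0, 0.0, 1.0], [0.0, -1.0, 0.0]]
ft_force: [-0.7, 0.9, 1.3]
grip_width: 0.0274
```

>>> {"method": "carry_out", "body": {"plan": [[[0,0.0006,0],[0,0,0],0.022],[[0,0,0],[0,0,0],0.022],[[0,0,0],[0,0,0],0.022]]}}

```text
time_s: 10.58
position: [0.4846, 0.3056, 0.0096]
tool_rot: [[1.0, 0.0, -0.0], [0.0, 0.0, 1.0], [0.0, -1.0, 0.0]]
ft_force: [-1.9, -0.9, 6.7]
grip_width: 0.0277
```

Contact at 6.7 N, so the cutter is on the floor. Releasing gently and going up.

>>> {"method": "carry_out", "body": {"plan": [[[0,0,0],[0,0,0],0.03],[[0,0,0],[0,0,0],0.034],[[0,0,0],[0,0,0],0.045],[[0,0,0],[0,0,0],0.06],[[0,0,0],[0,0,0],0.06],[[0,-0.02,0],[0,0,0],0.06],[[0,-0.04,0],[0,0,0],0.07],[[0,-0.05,0],[0,0,0],0.085]]}}

```text
time_s: 11.58
position: [0.4841, 0.3054, 0.1196]
tool_rot: [[1.0, -0.002, 0.0], [-0.0, -0.001, 1.0], [-0.002, -1.0, -0.001]]
ft_force: [0.7, 0.0, 0.8]
grip_width: 0.0848
```

>>> {"method": "carry_out", "body": {"plan": [[[0,-0.0625,0],[0,0,0],0.085],[[0.0128,0,-0.0576],[0,0,0],0.085],[[0.0128,0,-0.0576],[0,0,0],0.085],[[0.0128,0,-0.0576],[0,0,0],0.085],[[0.0128,0,-0.0576],[0,0,0],0.085],[[0.0128,0,-0.0576],[0,0,0],0.085],[[0.0128,0,-0.0576],[0,0,0],0.085],[[0.0128,0,-0.0576],[0,0,0],0.085]]}}

```text
time_s: 12.58
position: [0.5742, -0.0996, 0.1816]
tool_rot: [[1.0, 0.0, 0.0], [-0.0, 0.0, 1.0], [0.0, -1.0, 0.0]]
ft_force: [0.7, 0.5, 0.5]
grip_width: 0.0849
```

>>> {"method": "carry_out", "body": {"plan": [[[0.0128,0,-0.0576],[0,0,0],0.085],[[0,0,0],[0,0,0],0.085],[[0,0,0],[0,0,0],0.085]]}}

```text
time_s: 12.95
position: [0.5867, -0.1549, 0.1813]
tool_rot: [[1.0, -0.001, 0.0], [-0.0, 0.001, 1.0], [-0.001, -1.0, 0.001]]
ft_force: [0.2, -0.0, -0.4]
grip_width: 0.0849
```

```bash
python3 - <<'E'
from h import *
s=env.observe();print(s["position"],s["grip_width"],s["ft_force"])
for n in("scene","top"):
    p=env.get_image(n)
    for o in env.outline_of("cutter_small_mid",p): print(n,o["conf"],o["pixel"],locate(p,o["mask"],.014,.038,.002))
    for o in env.outline_of("cutter_medium_mid",p): print(n,o["conf"],o["pixel"],locate(p,o["mask"],.024,.038))
    c=project(p,[[.4843,.305,.02]])[0].astype(int); print(n,c)
    cv2.imwrite("pics/d%s.png"%n,cv2.resize(np.clip(p["image"][max(0,c[1]-60):c[1]+60,c[0]-70:c[0]+70,::-1]*1.5,0,255).astype(np.uint8),None,fx=3.5,fy=3.5,interpolation=cv2.INTER_CUBIC))
a=cv2.imread("pics/dscene.png");b=cv2.imread("pics/dtop.png");cv2.imwrite("pics/d.png",cv2.resize(np.hstack([a,b]),None,fx=.8,fy=.8))
E
```

```text
[ 0.58668378 -0.15488687  0.18127931] 0.08494079842028066 [ 0.16150376 -0.0455256  -0.414869  ]
scene 0.92 [286.1, 366.1] (array([0.57454868, 0.0791834 ]), 1.048553368406403)
scene 0.63 [272.2, 224.0] (array([ 0.59106952, -0.15406602]), 2.0937299128838753)
scene 0.58 [271.9, 514.8] (array([0.48374071, 0.30387679]), 1.0401119200529152)
scene 0.33 [227.6, 342.7] (array([0.44047344, 0.00811017]), 3.53898527553305)
scene 0.79 [268.8, 225.5] (array([ 0.58704239, -0.15589591]), 0.9358452899474802)
scene [512 273]
top 0.7 [222.2, 277.2] (array([0.57194232, 0.0800437 ]), 0.9715194446061568)
top 0.61 [263.2, 169.5] (array([0.4853104 , 0.30562168]), 1.0560690251240035)
top [168 265]
```

View pics/d.png

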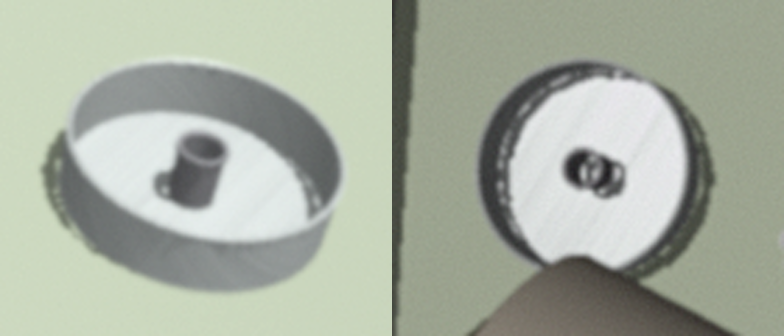

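The small cutter stands upright in the middle of the tin at about (0.4845, 0.305). The gripper is now over the medium cutter, measured at (0.587, -0.156). Descending.

>>> {"method": "carry_out", "body": {"plan": [[[0,0.04,-0.0005],[0,0,0],0.085],[[0,0.05,0],[0,0,0],0.085],[[0,0.04,0],[0,0,0],0.085],[[0,0.03,0],[0,0,0],0.085],[[0,0.015,0],[0,0,0],0.085],[[0,0,0],[0,0,0],0.06],[[0,0,0],[0,0,0],0.055],[[0,0,0],[0,0,0],0.055]]}}

```text
time_s: 14.25
position: [0.5874, -0.1559, 0.0077]
tool_rot: [[1.0, 0.002, -0.0], [0.0, -0.001, 1.0], [0.002, -1.0, -0.001]]
ft_force: [-0.3, 0.3, -0.1]
grip_width: 0.0553
```

>>> {"method": "carry_out", "body": {"plan": [[[0,0,0],[0,0,0],0.048],[[0,0,0],[0,0,0],0.042],[[0,0,0],[0,0,0],0.042],[[0,0,0],[0,0,0],0.042],[[0,0,0],[0,0,0],0.042]], "force": 30}}

```text
time_s: 14.88
position: [0.5874, -0.1559, 0.0077]
tool_rot: [[1.0, 0.002, -0.0], [0.0, -0.001, 1.0], [0.002, -1.0, -0.001]]
ft_force: [-2.2, 0.5, 7.0]
grip_width: 0.048
```

>>> {"method": "carry_out", "body": {"plan": [[[0,-0.01,0],[0,0,0],0.042],[[0,-0.03,0],[0,0,0],0.042],[[0,-0.04,0],[0,0,0],0.042],[[0,-0.035,0],[0,0,0],0.042],[[0,0,0],[0,0,0],0.042]]}}

```text
time_s: 15.5
position: [0.588, -0.1562, 0.1247]
tool_rot: [[1.0, 0.005, -0.0], [0.0, -0.003, 1.0], [0.005, -1.0, -0.003]]
ft_force: [-0.3, 0.7, -0.5]
grip_width: 0.0478
```

```bash
python3 - <<'E'
from h import *
s=env.observe();print(s["position"],s["grip_width"],s["ft_force"])
p=env.get_image("scene")
for o in env.outline_of("cutter_medium_mid",p): print(o["conf"],o["pixel"],locate(p,o["mask"],.024,.038,.11))
cv2.imwrite("pics/e.png",cv2.resize(np.clip(p["image"][140:360,140:380,::-1]*1.5,0,255).astype(np.uint8),None,fx=2.5,fy=2.5,interpolation=cv2.INTER_CUBIC))
E
```

```text
[ 0.58801935 -0.15618315  0.12473421] 0.04780512451880448 [-0.28291927  0.6974948  -0.52298724]
0.9 [211.5, 220.7] (array([ 0.57614604, -0.15310667]), 0.5752129670222248)
```

View pics/e.png

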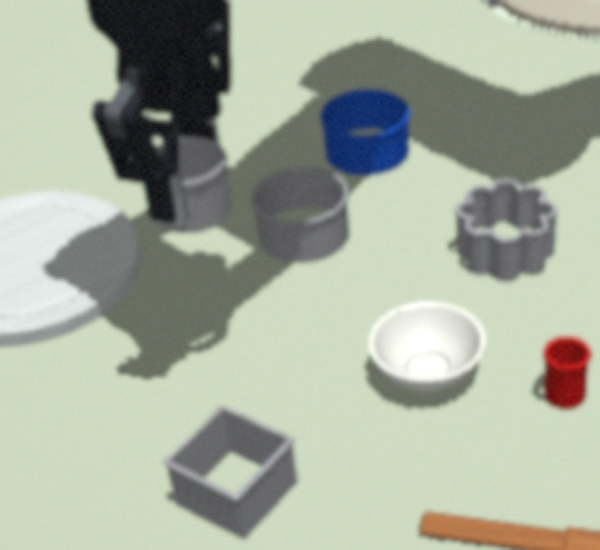

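The medium cutter is held upright at crop (200,185) and its bench spot is empty. On to the tin.

>>> {"method": "carry_out", "body": {"plan": [[[-0.0128,0,0.0576],[0,0,0],0.042],[[-0.0128,0,0.0576],[0,0,0],0.042],[[-0.0128,0,0.0576],[0,0,0],0.042],[[-0.0128,0,0.0576],[0,0,0],0.042],[[-0.0128,0,0.0576],[0,0,0],0.042],[[-0.0128,0,0.0576],[0,0,0],0.042],[[-0.0128,0,0.0576],[0,0,0],0.042],[[-0.0128,0,0.0576],[0,0,0],0.042]]}}

```text
time_s: 16.6
position: [0.4833, 0.3067, 0.1202]
tool_rot: [[1.0, -0.002, 0.0], [-0.0, -0.001, 1.0], [-0.002, -1.0, -0.001]]
ft_force: [0.7, -0.0, -0.2]
grip_width: 0.0482
```

>>> {"method": "carry_out", "body": {"plan": [[[0,0,0],[0,0,0],0.042],[[0,0.03,0],[0,0,0],0.042],[[0,0.03,0],[0,0,0],0.042],[[0,0,0],[0,0,0],0.042],[[0,0,0],[0,0,0],0.042]]}}

```text
time_s: 17.23
position: [0.4851, 0.3047, 0.0621]
tool_rot: [[1.0, 0.001, 0.001], [-0.001, 0.0, 1.0], [0.001, -1.0, 0.0]]
ft_force: [-0.2, 0.1, -0.1]
grip_width: 0.0481
```

```bash
python3 - <<'E'
from h import *
s=env.observe();print(s["position"],s["grip_width"],s["ft_force"])
P=s["position"]
for n in("scene","top"):
    p=env.get_image(n)
    for o in env.outline_of("cutter_medium_mid",p): print(o["conf"],o["pixel"],locate(p,o["mask"],.024,.038,P[2]-.0077))
    c=project(p,[[.4843,.305,.04]])[0].astype(int)
    im=p["image"].copy()
    for x,y,z in cyl(P[:2],.024,.038,P[2]-.0077):
        u=project(p,[[x,y,z]])[0].astype(int); im[u[1],u[0]]=(255,0,255)
    cv2.imwrite("pics/f%s.png"%n,cv2.resize(np.clip(im[max(0,c[1]-70):c[1]+50,c[0]-60:c[0]+60,::-1]*1.5,0,255).astype(np.uint8),None,fx=3.3,fy=3.3,interpolation=cv2.INTER_CUBIC))
cv2.imwrite("pics/f.png",np.hstack([cv2.imread("pics/fscene.png"),cv2.imread("pics/ftop.png")]))
E
```

```text
[0.48509092 0.30468361 0.06212899] 0.048111665910953644 [-0.21369022  0.13963907 -0.06336276]
0.83 [248.5, 507.6] (array([0.4909701 , 0.30028659]), 0.6663326903739464)
0.48 [266.4, 167.9] (array([0.48022684, 0.29029787]), 0.22352516436485395)
```

View pics/f.png

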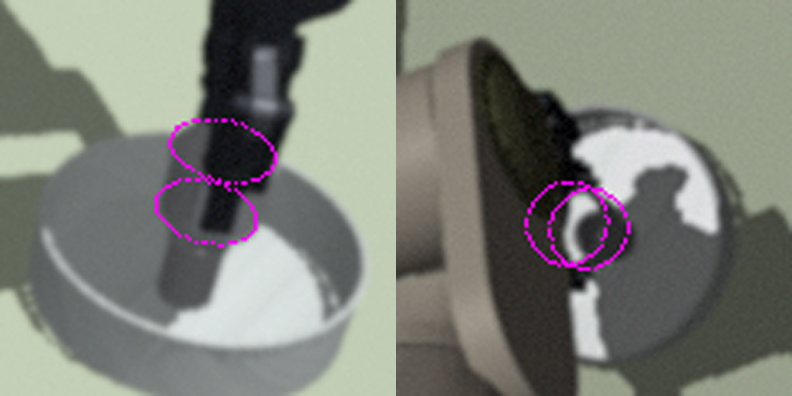

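The scene view shows the held medium cutter in line above the small one at crop (190,280), and the magenta model fits it. Lowering slowly over it.

>>> {"method": "carry_out", "body": {"plan": [[[0,0.008,0],[0,0,0],0.042],[[0,0.008,0],[0,0,0],0.042],[[0,0.004,0],[0,0,0],0.042],[[0,0,0],[0,0,0],0.042]]}}

```text
time_s: 17.92
position: [0.4844, 0.305, 0.041]
tool_rot: [[1.0, -0.001, -0.0], [0.0, -0.0, 1.0], [-0.001, -1.0, -0.0]]
ft_force: [-0.1, 0.1, -0.3]
grip_width: 0.048
```

>>> {"method": "carry_out", "body": {"plan": [[[0,0.008,0],[0,0,0],0.042],[[0,0.008,0],[0,0,0],0.042],[[0,0.008,0],[0,0,0],0.042],[[0,0.004,0],[0,0,0],0.042],[[0,0.002,0],[0,0,0],0.042],[[0,0,0],[0,0,0],0.042],[[0,0,0],[0,0,0],0.042]]}}

```text
time_s: 18.8
position: [0.4846, 0.3052, 0.0117]
tool_rot: [[1.0, 0.0, -0.0], [0.0, 0.0, 1.0], [0.0, -1.0, 0.0]]
ft_force: [-0.8, -0.9, 0.0]
grip_width: 0.0478
```

>>> {"method": "carry_out", "body": {"plan": [[[0,0.001,0],[0,0,0],0.042],[[0,0.001,0],[0,0,0],0.042],[[0,0,0],[0,0,0],0.042]]}}

```text
time_s: 19.18
position: [0.4846, 0.3051, 0.0097]
tool_rot: [[1.0, 0.0, -0.0], [0.0, 0.0, 1.0], [0.0, -1.0, 0.0]]
ft_force: [-1.6, -0.2, 3.3]
grip_width: 0.0479
```

Touchdown at the expected height (0.0097). Releasing and moving up.

>>> {"method": "carry_out", "body": {"plan": [[[0,0.0004,0],[0,0,0],0.042],[[0,0,0],[0,0,0],0.051],[[0,0,0],[0,0,0],0.056],[[0,0,0],[0,0,0],0.065],[[0,0,0],[0,0,0],0.075],[[0,-0.02,0],[0,0,0],0.075],[[0,-0.04,0],[0,0,0],0.085],[[0,-0.06,0],[0,0,0],0.085]]}}

```text
time_s: 20.18
position: [0.4838, 0.3047, 0.1292]
tool_rot: [[1.0, -0.003, 0.0], [-0.0, -0.001, 1.0], [-0.003, -1.0, -0.001]]
ft_force: [0.3, 0.0, 0.1]
grip_width: 0.085
```

>>> {"method": "carry_out", "body": {"plan": [[[0,-0.06,0],[0,0,0],0.085],[[-0.0038,0,-0.0559],[0,0,0],0.085],[[-0.0038,0,-0.0559],[0,0,0],0.085],[[-0.0038,0,-0.0559],[0,0,0],0.085],[[-0.0038,0,-0.0559],[0,0,0],0.085],[[-0.0038,0,-0.0559],[0,0,0],0.085],[[-0.0038,0,-0.0559],[0,0,0],0.085],[[-0.0038,0,-0.0559],[0,0,0],0.085]]}}

```text
time_s: 21.18
position: [0.4575, -0.088, 0.1893]
tool_rot: [[1.0, 0.0, 0.0], [-0.0, -0.0, 1.0], [0.0, -1.0, -0.0]]
ft_force: [1.0, 1.0, 0.1]
grip_width: 0.0848
```

>>> {"method": "carry_out", "body": {"plan": [[[-0.0038,0,-0.0559],[0,0,0],0.085],[[0,0,0],[0,0,0],0.085],[[0,0,0],[0,0,0],0.085]]}}

```text
time_s: 21.55
position: [0.4539, -0.1417, 0.189]
tool_rot: [[1.0, -0.0, 0.0], [-0.0, 0.001, 1.0], [-0.0, -1.0, 0.001]]
ft_force: [0.5, 0.7, -0.0]
grip_width: 0.0852
```

```bash
python3 - <<'E'
from h import *
s=env.observe();print(s["position"],s["grip_width"],s["ft_force"])
for n in("scene","top"):
    p=env.get_image(n)
    for o in env.outline_of("cutter_medium_mid",p): print(n,"med",o["conf"],o["pixel"],locate(p,o["mask"],.024,.038,.002))
    for o in env.outline_of("cutter_large_mid",p): print(n,"large",o["conf"],o["pixel"],locate(p,o["mask"],.034,.038))
    c=project(p,[[.4843,.305,.02]])[0].astype(int); print(n,c)
    cv2.imwrite("pics/g%s.png"%n,cv2.resize(np.clip(p["image"][max(0,c[1]-60):c[1]+60,c[0]-60:c[0]+60,::-1]*1.5,0,255).astype(np.uint8),None,fx=3.3,fy=3.3,interpolation=cv2.INTER_CUBIC))
cv2.imwrite("pics/g.png",np.hstack([cv2.imread("pics/gscene.png"),cv2.imread("pics/gtop.png")]))
E
```

```text
[ 0.45394844 -0.14172816  0.18900563] 0.08515587435204522 [ 0.48445258  0.66749318 -0.01118756]
scene med 0.71 [278.2, 511.8] (array([0.48428804, 0.30595534]), 1.0037376924024362)
scene med 0.71 [225.6, 343.4] (array([0.44037856, 0.0089899 ]), 1.674975684778322)
scene large 0.77 [221.3, 261.4] (array([ 0.45289998, -0.1429064 ]), 0.9731903345759298)
scene [512 273]
top large 0.59 [297.0, 379.0] (array([ 0.42698681, -0.12243954]), 0.01074086101396041)
top [168 265]
```

View pics/g.png

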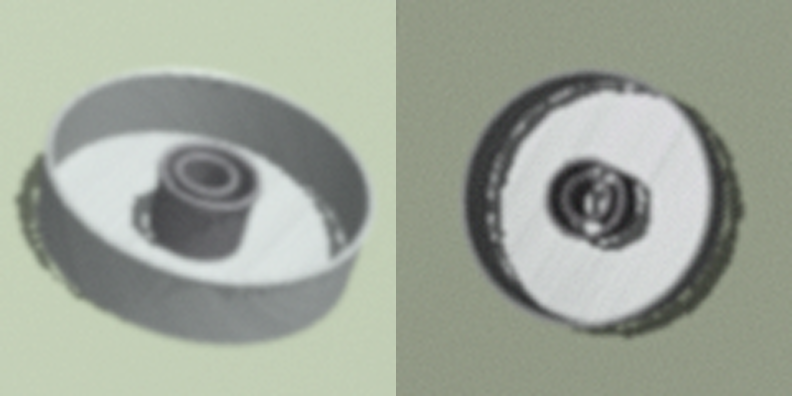

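Small and medium are nested upright in the tin: concentric rims at left crop (207,175). Now the large cutter at (0.454, -0.142), slowly past its rim.

>>> {"method": "carry_out", "body": {"plan": [[[0,0.04,-0.0005],[0,0,0],0.085],[[0,0.05,0],[0,0,0],0.085],[[0,0.04,0],[0,0,0],0.085],[[0,0.02,0],[0,0,0],0.085],[[0,0,0],[0,0,0],0.085],[[0,0.005,0],[0,0,0],0.085],[[0,0.005,0],[0,0,0],0.085],[[0,0,0],[0,0,0],0.085]]}}

```text
time_s: 22.85
position: [0.4542, -0.1426, 0.0293]
tool_rot: [[1.0, 0.0, -0.0], [0.0, -0.0, 1.0], [0.0, -1.0, -0.0]]
ft_force: [-0.1, 0.3, -0.2]
grip_width: 0.0845
```

```bash
python3 - <<'E'
from h import *
s=env.observe();print(s["position"],s["grip_width"],s["ft_force"])
p=env.get_image("scene")
cv2.imwrite("pics/k.png",cv2.resize(np.clip(p["image"][150:280,190:370,::-1]*1.5,0,255).astype(np.uint8),None,fx=3.5,fy=3.5,interpolation=cv2.INTER_CUBIC))
E
```

```text
[ 0.4541736  -0.14258917  0.02925594] 0.08448209196190835 [-0.10886439  0.29186696 -0.15863348]
```

View pics/k.png

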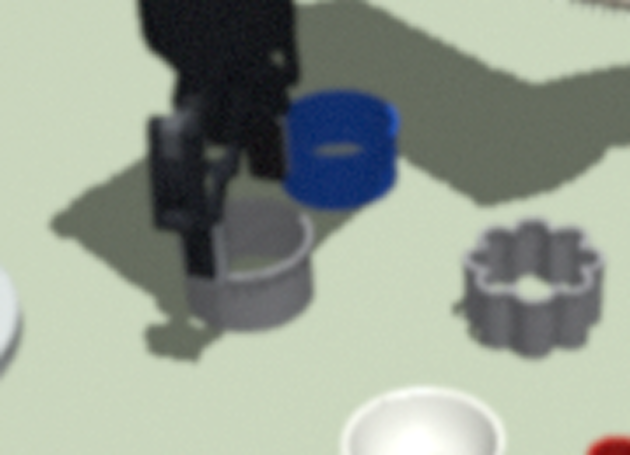

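The fingers straddle the large ring: front at crop (200,265), back at (265,165), both clear of the blue ring. Going down.

>>> {"method": "carry_out", "body": {"plan": [[[0,0.008,0],[0,0,0],0.085],[[0,0.008,0],[0,0,0],0.085],[[0,0.007,0],[0,0,0],0.085],[[0,0,0],[0,0,0],0.085],[[0,0,0],[0,0,0],0.075],[[0,0,0],[0,0,0],0.072]]}}

```text
time_s: 23.65
position: [0.4542, -0.1427, 0.0063]
tool_rot: [[1.0, 0.0, -0.0], [0.0, -0.0, 1.0], [0.0, -1.0, -0.0]]
ft_force: [-0.5, 0.3, 0.2]
grip_width: 0.0722
```

>>> {"method": "carry_out", "body": {"plan": [[[0,0,0],[0,0,0],0.066],[[0,0,0],[0,0,0],0.062],[[0,0,0],[0,0,0],0.062],[[0,0,0],[0,0,0],0.062],[[0,0,0],[0,0,0],0.062]], "force": 30}}

```text
time_s: 24.28
position: [0.4543, -0.1427, 0.0066]
tool_rot: [[1.0, 0.001, -0.0], [0.0, -0.0, 1.0], [0.001, -1.0, -0.0]]
ft_force: [-0.7, 0.4, 5.0]
grip_width: 0.0677
```

>>> {"method": "carry_out", "body": {"plan": [[[0,-0.01,0],[0,0,0],0.062],[[0,-0.03,0],[0,0,0],0.062],[[0,-0.04,0],[0,0,0],0.062],[[0,-0.035,0],[0,0,0],0.062],[[0,0,0],[0,0,0],0.062]]}}

```text
time_s: 24.9
position: [0.4551, -0.1431, 0.1237]
tool_rot: [[1.0, 0.005, -0.0], [0.0, -0.003, 1.0], [0.005, -1.0, -0.003]]
ft_force: [-0.1, -0.3, -1.2]
grip_width: 0.0675
```

```bash
python3 - <<'E'
from h import *
s=env.observe();print(s["position"],s["grip_width"],s["ft_force"])
p=env.get_image("scene")
cv2.imwrite("pics/l.png",cv2.resize(np.clip(p["image"][110:280,190:370,::-1]*1.5,0,255).astype(np.uint8),None,fx=3.3,fy=3.3,interpolation=cv2.INTER_CUBIC))
E
```

```text
[ 0.45507066 -0.1431023   0.12372776] 0.06746716045893383 [-0.07097613 -0.32026057 -1.15735113]
```

View pics/l.png

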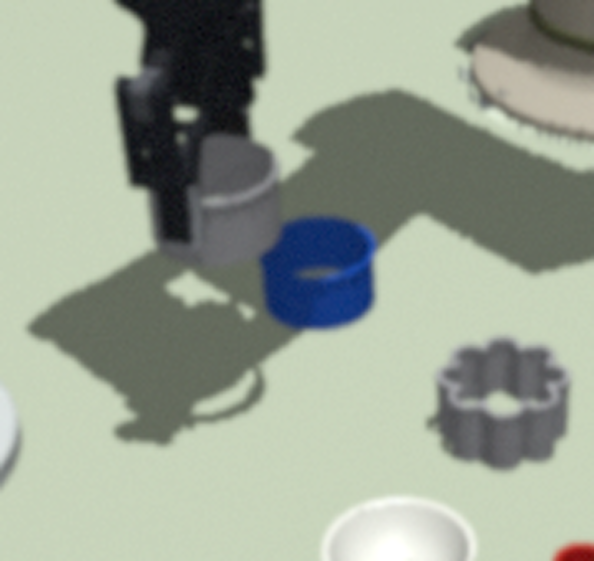

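The large cutter is held upright at crop (220,200), and the blue ring stands undisturbed. On to the tin.

>>> {"method": "carry_out", "body": {"plan": [[[0.0038,0,0.0559],[0,0,0],0.062],[[0.0038,0,0.0559],[0,0,0],0.062],[[0.0038,0,0.0559],[0,0,0],0.062],[[0.0038,0,0.0559],[0,0,0],0.062],[[0.0038,0,0.0559],[0,0,0],0.062],[[0.0038,0,0.0559],[0,0,0],0.062],[[0.0038,0,0.0559],[0,0,0],0.062],[[0.0038,0,0.0559],[0,0,0],0.062]]}}

```text
time_s: 25.95
position: [0.4838, 0.3063, 0.1198]
tool_rot: [[1.0, -0.002, -0.0], [0.0, -0.001, 1.0], [-0.002, -1.0, -0.001]]
ft_force: [1.3, -0.1, -0.3]
grip_width: 0.0675
```

>>> {"method": "carry_out", "body": {"plan": [[[0,0,0],[0,0,0],0.062],[[0,0.03,0],[0,0,0],0.062],[[0,0.03,0],[0,0,0],0.062],[[0,0,0],[0,0,0],0.062],[[0,0,0],[0,0,0],0.062]]}}

```text
time_s: 26.58
position: [0.4849, 0.3042, 0.0618]
tool_rot: [[1.0, 0.001, 0.001], [-0.001, 0.0, 1.0], [0.001, -1.0, 0.0]]
ft_force: [0.0, 0.7, -0.7]
grip_width: 0.0676
```

```bash
python3 - <<'E'
from h import *
s=env.observe();print(s["position"],s["grip_width"],s["ft_force"])
P=s["position"]
p=env.get_image("scene")
c=project(p,[[.4843,.305,.04]])[0].astype(int)
im=p["image"].copy()
for x,y,z in np.r_[cyl(P[:2],.034,.038,P[2]-.0066),cyl((.4845,.3052),.024,.038,.002)]:
    u=project(p,[[x,y,z]])[0].round().astype(int); im[u[1],u[0]]=(255,0,255)
cv2.imwrite("pics/m.png",cv2.resize(np.clip(np.hstack([p["image"][max(0,c[1]-70):c[1]+50,c[0]-60:c[0]+60,::-1],im[max(0,c[1]-70):c[1]+50,c[0]-60:c[0]+60,::-1]])*1.5,0,255).astype(np.uint8),None,fx=3.3,fy=3.3,interpolation=cv2.INTER_CUBIC))
E
```

```text
[0.48493477 0.30422202 0.06179281] 0.0676436152777224 [ 0.00952726  0.67657201 -0.67758336]
```

View pics/m.png

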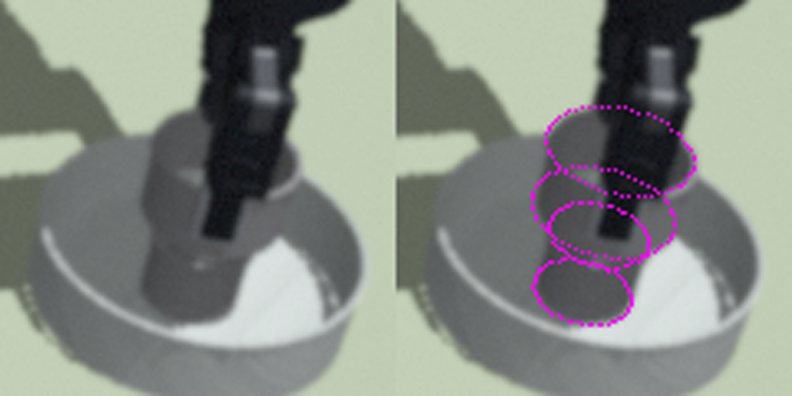

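Both outlines are offset from the models by the same ~2 px, so the held ring is coaxial with the nest. Lowering slowly.

>>> {"method": "carry_out", "body": {"plan": [[[0,0.008,0],[0,0,0],0.062],[[0,0.008,0],[0,0,0],0.062],[[0,0.004,0],[0,0,0],0.062],[[0,0,0],[0,0,0],0.062]]}}

```text
time_s: 27.12
position: [0.4844, 0.3045, 0.0407]
tool_rot: [[1.0, -0.001, -0.0], [0.0, -0.0, 1.0], [-0.001, -1.0, -0.0]]
ft_force: [-0.6, -0.3, -0.6]
grip_width: 0.0676
```

>>> {"method": "carry_out", "body": {"plan": [[[0,0.008,0],[0,0,0],0.062],[[0,0.008,0],[0,0,0],0.062],[[0,0.008,0],[0,0,0],0.062],[[0,0.004,0],[0,0,0],0.062],[[0,0.002,0],[0,0,0],0.062],[[0,0,0],[0,0,0],0.062],[[0,0,0],[0,0,0],0.062]]}}

```text
time_s: 28.0
position: [0.4847, 0.3046, 0.0114]
tool_rot: [[1.0, 0.0, -0.0], [0.0, 0.0, 1.0], [0.0, -1.0, 0.0]]
ft_force: [-1.3, 0.4, -0.2]
grip_width: 0.0679
```

>>> {"method": "carry_out", "body": {"plan": [[[0,0.001,0],[0,0,0],0.062],[[0,0.001,0],[0,0,0],0.062],[[0,0,0],[0,0,0],0.062]]}}

```text
time_s: 28.38
position: [0.4845, 0.3046, 0.009]
tool_rot: [[1.0, -0.0, -0.0], [0.0, -0.0, 1.0], [-0.0, -1.0, -0.0]]
ft_force: [0.5, 0.0, -0.7]
grip_width: 0.0675
```

>>> {"method": "carry_out", "body": {"plan": [[[0,0.0006,0],[0,0,0],0.062],[[0,0,0],[0,0,0],0.062],[[0,0,0],[0,0,0],0.062]]}}

```text
time_s: 28.75
position: [0.4845, 0.3046, 0.0087]
tool_rot: [[1.0, 0.0, -0.0], [0.0, 0.0, 1.0], [0.0, -1.0, 0.0]]
ft_force: [-1.0, -0.4, 2.3]
grip_width: 0.0675
```

Touchdown at 2.3 N, at the expected height. Releasing, going up and moving clear.

>>> {"method": "carry_out", "body": {"plan": [[[0,0.0003,0],[0,0,0],0.062],[[0,0,0],[0,0,0],0.07],[[0,0,0],[0,0,0],0.076],[[0,0,0],[0,0,0],0.08],[[0,0,0],[0,0,0],0.083],[[0,-0.015,0],[0,0,0],0.083],[[0,-0.04,0],[0,0,0],0.083],[[0,-0.06,0],[0,0,0],0.083]]}}

```text
time_s: 29.75
position: [0.4839, 0.3043, 0.1244]
tool_rot: [[1.0, -0.002, 0.0], [-0.0, -0.001, 1.0], [-0.002, -1.0, -0.001]]
ft_force: [0.9, 0.6, -0.0]
grip_width: 0.0826
```

>>> {"method": "carry_out", "body": {"plan": [[[0,-0.06,0],[0,0,0],0.083],[[0,-0.02,-0.05],[0,0,0],0.083],[[0,0,-0.06],[0,0,0],0.083],[[0,0,-0.06],[0,0,0],0.083],[[0,0,-0.06],[0,0,0],0.083],[[0,0,-0.05],[0,0,0],0.083],[[0,0,0],[0,0,0],0.083]]}}

```text
time_s: 30.62
position: [0.4846, 0.0219, 0.2042]
tool_rot: [[1.0, 0.001, 0.005], [-0.005, -0.001, 1.0], [0.001, -1.0, -0.001]]
ft_force: [-0.1, -0.2, -0.4]
grip_width: 0.0826
```

```bash
python3 - <<'E'
from h import *
s=env.observe();print(s["position"],s["time_s"],s["ft_force"])
spec={"cutter_large_mid":(.034,.038),"dish":(.038,.03),"scallop_large_mid":(.035,.038),"scallop_small_mid":(.025,.038),"square_cutter_mid":(.03,.038),"spatula":(.06,.008)}
for n in("scene","top"):
    p=env.get_image(n); save(p,"n_%s.png"%n)
    for t,(r,h) in spec.items():
        for o in env.outline_of(t,p)[:2]: print(n,t,round(o["conf"],2),np.round(o["pixel"]),np.round(locate(p,o["mask"],r,h)[0],4))
    c=project(p,[[.4843,.305,.02]])[0].astype(int)
    cv2.imwrite("pics/n%s.png"%n,cv2.resize(np.clip(p["image"][max(0,c[1]-60):c[1]+60,c[0]-60:c[0]+60,::-1]*1.5,0,255).astype(np.uint8),None,fx=3.3,fy=3.3,interpolation=cv2.INTER_CUBIC))
cv2.imwrite("pics/n.png",np.hstack([cv2.imread("pics/nscene.png"),cv2.imread("pics/ntop.png")]))
E
```

```text
[0.48456671 0.02190837 0.20423727] 30.625 [-0.09403839 -0.20246577 -0.35433913]
scene cutter_large_mid 0.93 [281. 512.] [0.4821 0.3068]
scene cutter_large_mid 0.88 [189. 285.] [ 0.3388 -0.1286]
scene dish 0.67 [265. 516.] [0.4571 0.3081]
scene dish 0.6 [277. 306.] [ 0.5631 -0.016 ]
scene scallop_large_mid 0.89 [232. 342.] [0.4379 0.0082]
scene scallop_small_mid 0.66 [240. 413.] [0.4303 0.1331]
scene scallop_small_mid 0.32 [358. 371.] [0.7081 0.1062]
scene square_cutter_mid 0.62 [324. 228.] [ 0.7016 -0.0958]
scene spatula 0.71 [356. 373.] [0.6931 0.1028]
top cutter_large_mid 0.57 [265. 154.] [0.485  0.3098]
top cutter_large_mid 0.54 [341. 396.] [ 0.3398 -0.1271]
top scallop_small_mid 0.72 [294. 242.] [0.4344 0.1336]
top square_cutter_mid 0.81 [157. 365.] [ 0.7023 -0.0937]
top spatula 0.63 [254. 156.] [0.4873 0.3157]
top spatula 0.55 [170. 264.] [0.6943 0.1068]
```

View pics/n.png

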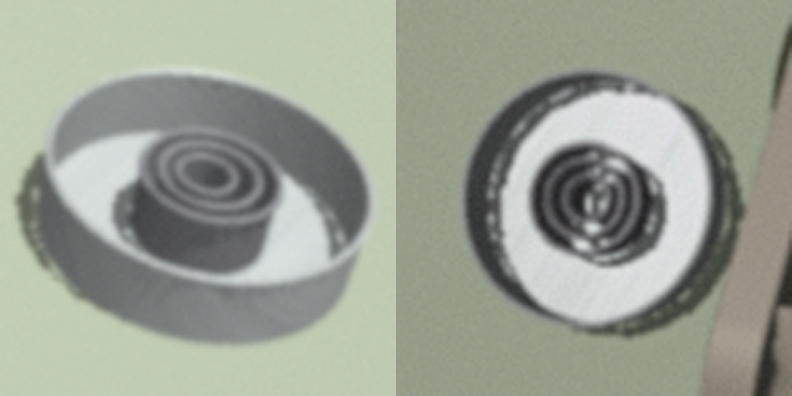

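View pics/n_scene.png

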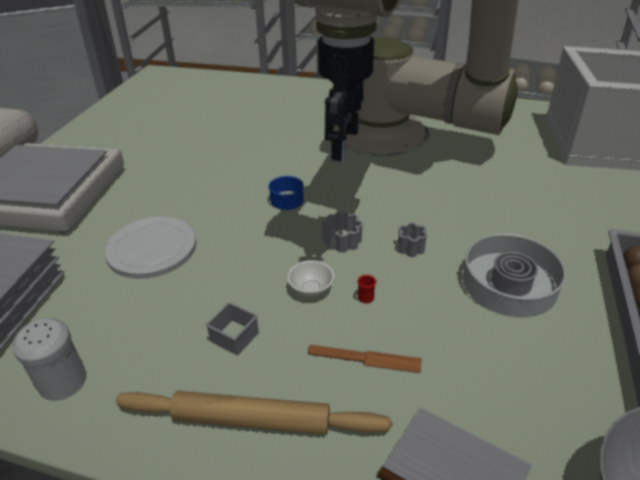

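The three concentric rims sit level in the tin at scene (514,272). Everything else is where it was, and the arm is clear. Handing in.

```bash
python3 -c "
from rig import env
print(env.close_job())"
```

```text
the job is handed in; nothing more can be done
None
```

The three grey plain round cutters are back in the tin, nested with the smallest in the middle, standing flat with rims up. I set them down small first, then medium, then large. Each was lowered until the force reading showed light contact with the floor (about 2–7 N) before I released it.

**Last checks:** both cameras showed three concentric, level rims near the tin's centre. The job took about 31 s, with the gripper empty and clear of everything when I handed it in.

**Other items:** the scalloped and square cutters, the spatula and the blue ring measured within about 4 mm of their first positions, which is within the scatter of the readings. The red ring looked unmoved in the last picture. In that last look the arm hid the dish and the large scalloped cutter from the top camera, so those two were checked only in the scene view, where they had not moved.

**Disagreements:** the networks gave a few false hits, such as a "dish" and a "spatula" in the tin, which the pictures ruled out.

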